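Press a gate bush home with the ratchet clamp, then release it

ROBOT

A 6-joint arm with a two-finger parallel gripper is mounted at the origin on the work surface. World frame = base frame: x ahead of the robot, y to its left, z up, the work surface at z = 0. Lengths are in mm, angles in rad, forces in N, time in s.
With the tool pointing down it reaches from about 275 to 1000 mm from the base axis. Payload 8.4 kg.
Tool frame: the origin (TCP) lies at the very end of the fingers, on their centre line; the grasp point (between the pads) lies 19 mm behind it; z points along the fingers, x is the direction in which the jaws open and shut, and the axes are right-handed (so a half turn about z gives the same grasp; the last joint's range is limited). The gripper opens to 85 mm and grips with 20 to 120 N. Pads are 22 mm wide; open, the fingers measure 114 mm over their backs; the gripper's body (76 mm by 85 mm) begins 54 mm behind the grasp point. The pads swing forward as they close: fully open they stand 13 mm farther back than shut.
Start: joints at [-1.216, 0.353, 1.633, -0, 1.155, -0.002], TCP at [218.297, -585.64, 231.281] pointing down, gripper open.
Joint ranges: [-2.63, 2.63], [-0.92, 2.1], [0.06, 2.66], [-1.3, 4.44], [0, 2.69], [-3.02, 3.02]. Speed limits (rad/s): [2.22, 2.22, 2.79, 3.14, 3.14, 3.14].

INTERFACE

Orientations are given as [roll, pitch, yaw] about the fixed x, y, z axes, in that order (R = Rz(yaw) Ry(pitch) Rx(roll)).
In Python, from rig import r gives the robot as it stands.
- The arm moves only by the tool arm_command, never from a script. Its argument "targets" is a list of rows, each a list of 6 numbers: the shift along the tool's x, y, z in m, then the turn, a rotation vector about the tool's x, y, z in rad. A call has 1 to 20 rows; each row shifts and turns the commanded pose from where the row before left it, along the tool's axes as they then stand; what a row does not reach is not made up. A row lasts 1/12 s, in which the tool goes at most 41.7 mm and 7.16 degrees, less where a joint would pass 70% of its speed; a pose out of reach is approached as far as the arm can. A call is refused whole if a number of a shift passes 0.0417 or a number of a turn 0.125, either way. A call with a gripper value outside its range is refused whole. "fingers" is the finger opening in m, from 0 to 0.0854, set as the call begins (left out, the last holds). The fingers move at their own pace and stop on an object; "squeeze" is the grip in N (left out, the last holds). Time passes only in rows, so rows that do not move let the fingers close. It gives the time, the measured TCP pose, the force and the opening at its end, in the units of the state.
- r.sense(): the state, without advancing time (a new reading comes with each control period).
- r.grab_frame(name): name is "side" or "top" or "wrist"; returns a dict with "image" (480x640x3 uint8, blue, green, red), "fx", "fy", "cx", "cy" (pixels), "xyz" and "orientation" of the camera in the world. Camera axes: x right, y down, z forward; pixel columns grow to the right and rows downward; lengths in mm; the calibration is good to about 2 mm. A picture is of the moment at which its call begins. There is no depth.
- r.sign_off(): hands the job in, once; it reports no verdict.
The state is a dict: "clock": time; "qpos": joint angles; "qvel": joint speeds; "joint_efforts": joint torques, N m; "eef_pos": TCP position; "tcp_rot": TCP orientation; "contact_force": force on the tool from outside, world axes, zero at the start; "wrist_torque": the same for the moment, N m; "opening": opening from 0.0 (shut) to 1.0 (fully open).
Only numpy, scipy, OpenCV 4.12 (cv2) and the standard library are available. Lean on these libraries where they do the work, as an engineer would, in place of code of your own. Each camera call takes 0.05 s, during which the arm holds its last target.

TASK

Use the bench ratchet clamp to press the flanged bush fully home into the wooden gate block: pump the clamp's trigger lever until the flange is hard against the wood and the trigger goes firm, and hold that firm squeeze for about a second without forcing it. Then let the trigger up and press the release tab so that the jaw springs all the way back, leaving the bush seated. Work the clamp only by its trigger and release, gently, do not touch the jaw, block or bush, and leave the things lying about where they are.

Things in the scene. Friction and masses are not known exactly. Their poses are not given: they have to be found in the camera images.
- clamp: Ratchet clamp, fixed to the counter. Origin on the counter under the trigger's hinge pin; x level, the way the jaw advances; z up. Along x: trigger lever -104 to 0 mm, grey housing plates (46 mm over both, 66 mm tall; ears at the pin 110 mm tall) -25 to 115, release tab at 40, jaw face at 130 when fully back, then the wooden block. Foot rail 330 x 60 x 10 mm. Toothed bar under the lever, its top 62 mm up.
- trigger_pad (a point): Where to press the black trigger lever: on its top, on the middle line, 80 mm from the hinge pin, 24 mm from the free end; 120 mm up at rest. Moves down 38 mm to a dead stop, springs back. A press of 31 to 35 mm moves the jaw on one 7 mm tooth; let it right up and the jaw holds. Under 29 mm the jaw may fall back to the last tooth. With the bush home it goes firm 12 to 26 mm below rest.
- trigger: The lever: 104 x 28 x 8 mm, origin on its hinge pin 100 mm up, free end to the clamp's -x, sloping up 0.2 rad at rest, turns 0.48 rad. Pressing force at the pad: first 10 mm 2 to 4 N, jaw running free 4 to 8 N, pushing the bush up to 14 N. When firm, 20 to 25 N is the right squeeze; over 28 N harms the bush. If the bush comes home just as a press ends, the next press goes firm early.
- release_tab (a point): Middle of the top of the release tab, a black plate 30 x 30 x 6 mm, level and 92 mm up at rest. Pressed 9 to 12 mm down (stop at 12) it frees the jaw, which springs back in half a second; going down it also slides up to 8 mm towards the trigger. Takes 3 to 6 N, up to 15 N if the jaw still squeezes. Works only with the trigger let up; springs up when let go.
- release: The release tab with its pawl; origin on its hinge pin, 66 mm up, 40 mm from the tab along the clamp's x.
- jaw: The moving steel jaw (head 36 x 36 mm, 30 mm long, on the toothed bar); origin at the centre of its pressing face, 50 mm up. At x = 130 mm in the clamp's frame when fully back; advances up to 46 mm along the clamp's x. A light spring pulls it back.
- bush: The brass flanged bush (flange 36 mm across, 4 mm thick, sleeve 24 mm across), half pushed into the block, on the jaw's line. Origin at the centre of the flange's outer face; it slides only along the block's x axis (the clamp's x). Its flange starts 8 to 18 mm off the wood and the jaw starts 10 to 25 mm from it, so about five presses are needed, the last of them going firm part-way.
- block_face (a point): Centre of the wooden block's bored face (the mouth of the bore), 50 mm above the counter; its x axis points into the wood. The bush is home when its flange lies on this face, its outer face then 4 mm from this point.
- block: The hardwood gate block, 44 x 70 x 66 mm, with a steel backstop behind, fixed on the clamp's rail; origin 10 mm above the counter under the middle of the bored face, x away from the jaw.
- spanner: Bystander: steel shifting spanner, 200 mm, lying loose. Leave it.
- padlock: Bystander: galvanised padlock, 50 x 45 x 22 mm body with a shackle, lying loose. Leave it.
- screwdriver: Bystander: yellow-handled screwdriver, 200 mm, lying loose. Leave it.
- jar: Bystander: clear jar of screws, 72 mm across, 98 mm tall with its cap, standing loose. Leave it.

How it is judged (in metres and radians):
On the way, in this order (a step that is already met when the one before it is completed fails the run):
1. the bush is home (flange within 1.5 mm of the wood) and the jaw squeezes it with more than 25 N for 0.4 s (x of bush in the frame of block_face above -0.0055 m and contact force between jaw and bush above 25 N), for 0.4 s.
2. the jaw has sprung back to within 3 mm of its rest, the bush still home (x of bush in the frame of block_face above -0.0055 m and x of jaw in the frame of clamp below 0.133 m), for 0.2 s.
At the end, for the whole second after the job is handed in: The bush's flange is within 1.5 mm of the block's face, the jaw is within 3 mm of its fully-back rest, and the trigger is up (its pressing point within 5 mm of its rest height) (all of step 2 and z of trigger_pad in the frame of clamp above 0.115 m); the robot touches nothing.
It fails at once if the jaw squeezes the bush with more than 60 N (contact force between jaw and bush above 60 N).
It fails at once if the robot pushes the trigger or the release with more than 36 N (contact force between any of the fingers, the arm and trigger above 36 N or contact force between any of the fingers, the arm and release above 36 N).
It fails at once if the robot touches the jaw, the block or the bush (more than 1 N) (contact force between any of the fingers, the arm and jaw above 1 N or contact force between any of the fingers, the arm and block above 1 N or contact force between any of the fingers, the arm and bush above 1 N).
It fails at once if a bystander is moved by more than 20 mm (distance of any of spanner, padlock, screwdriver, jar from where it was at the start of the episode above 0.02 m).
It also fails if it takes over 61 s, if anything falls off the work surface, if the arm or the gripper's body presses on something with over 40 N, if the wrist force passes 120 N, or if a joint passes its speed limit or range.

## Working session

There is one attempt and no reset: what is moved stays moved. The work goes in short steps, Python scripts to look and compute and a tool call to move; the robot and the scene stay as the last step left them, time stands still between calls to the robot, and variables do not carry over. Pictures are saved under pics/ and viewed, and the job is handed in when it is done.

Besides the shell and the picture viewer there is one more tool, called after "Call:" as name(argument=value, ...), one argument or row to a line, values as JSON. arm_command: Moves the arm, as the interface text tells. Its arguments: {"type":"object","properties":{"targets":{"type":"array"},"fingers":{"type":"number"},"squeeze":{"type":"number"}},"required":["targets"]}

```bash
mkdir -p pics; python3 - <<'E'
from rig import r
import cv2
s=r.sense();print(s)
for n in("side","top","wrist"):
    f=r.grab_frame(n);cv2.imwrite(f"pics/{n}0.png",f["image"]);print(n,{k:f[k] for k in f if k!="image"})
E
```

```text
{'clock': 0.0, 'qpos': array([-1.21638357e+00,  3.53692813e-01,  1.63415124e+00,  2.16890644e-05,
        1.15517750e+00, -2.39939989e-03]), 'qvel': array([-0.00060213,  0.00178908,  0.00112424,  0.00047204,  0.00131647,
        0.00064308]), 'joint_efforts': array([ 3.00652493e-03, -6.05248833e+01, -3.42064977e+01,  9.76349838e-05,
        9.47398221e-03, -9.20619868e-06]), 'eef_pos': array([ 218.14522078, -585.18033248,  230.52645937]), 'tcp_rot': array([-3.14156940e+00,  1.42885062e-03, -1.21399293e+00]), 'contact_force': array([ 1.16003185, -0.07704533,  0.12339688]), 'wrist_torque': array([-0.02218297,  0.04787476,  0.02314267]), 'opening': 0.9967141170233624}
side {'fx': 499.4644120588011, 'fy': 499.4644120588011, 'cx': 318.69319923450144, 'cy': 236.00733695659096, 'xyz': array([333.94794751, 839.37020731, 961.25374139]), 'orientation': array([-2.39368316, -0.00479233, -2.91461903])}
top {'fx': 487.3839539820221, 'fy': 487.3839539820221, 'cx': 317.18193797041107, 'cy': 243.21910661696782, 'xyz': array([ 431.42295708,   17.29421867, 1308.35139368]), 'orientation': array([-3.07149915,  0.01449851, -1.5843082 ])}
wrist {'fx': 385.94161223902177, 'fy': 385.94161223902177, 'cx': 312.18524803924794, 'cy': 244.1166459718549, 'xyz': array([ 295.59348713, -557.28439795,  373.87558857]), 'orientation': array([ 2.81499013e+00,  8.49474395e-04, -1.21455933e+00])}
```

View pics/top0.png

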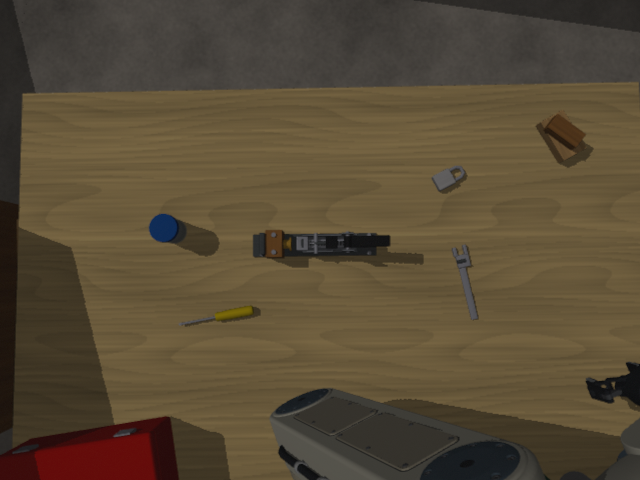

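View pics/side0.png

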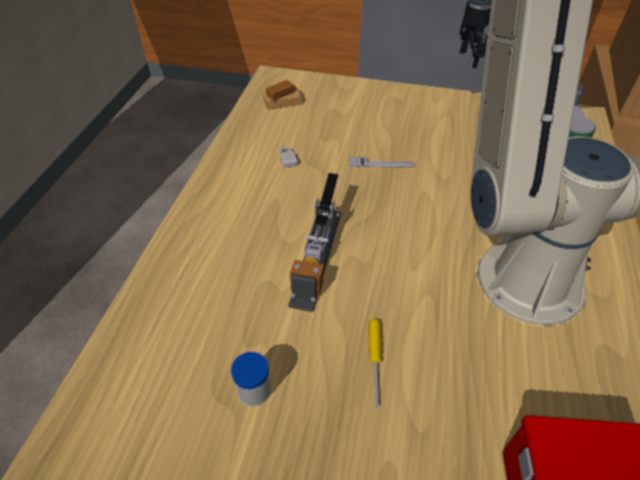

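The top view shows the clamp at about (255–390, 243), with the trigger's free end to the right at about (389, 240) and the block on the left at about (275, 243). I'll enlarge it for measuring.

```bash
python3 - <<'E'
import cv2
a=cv2.imread("pics/top0.png")[220:270,240:400];cv2.imwrite("pics/topz.png",cv2.resize(a,(800,250),interpolation=cv2.INTER_CUBIC))
a=cv2.imread("pics/side0.png")[165:315,270:370];cv2.imwrite("pics/sidez.png",cv2.resize(a,(400,600),interpolation=cv2.INTER_CUBIC))
E
```

```text
(no output)
```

View pics/topz.png

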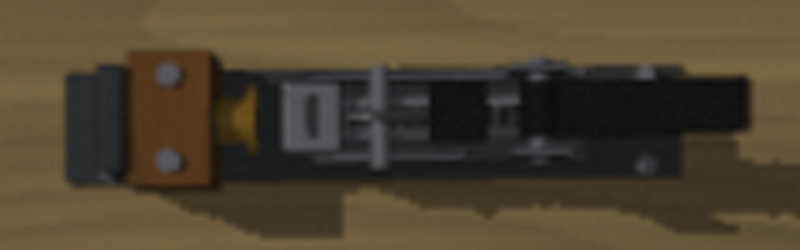

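View pics/sidez.png

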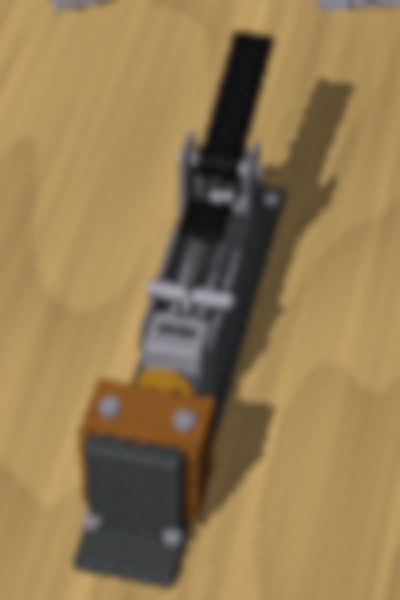

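```bash
cat > h.py <<'E'
import numpy as np, cv2
from scipy.spatial.transform import Rotation as R
from scipy.optimize import least_squares
CAM={"side":(499.464,318.693,236.007,[333.948,839.370,961.254],[-2.39368316,-0.00479233,-2.91461903]),
"top":(487.384,317.182,243.219,[431.423,17.294,1308.351],[-3.07149915,0.01449851,-1.5843082])}
def proj(n,P):
    f,cx,cy,t,o=CAM[n]
    q=(np.atleast_2d(P)-t)@R.from_euler("xyz",o).as_matrix()
    return np.c_[f*q[:,0]/q[:,2]+cx,f*q[:,1]/q[:,2]+cy]
def w(P,p):
    c,s=np.cos(p[2]),np.sin(p[2]);P=np.atleast_2d(P).astype(float)
    return np.c_[p[0]+c*P[:,0]-s*P[:,1],p[1]+s*P[:,0]+c*P[:,1],P[:,2]]
E
cat > fit.py <<'E'
from h import *
# top: clamp x -> image left, clamp y -> image down? (world -x)
Z=lambda x,y:(240+x/5-.4,220+y/5-.4)
S=lambda x,y:(270+x/4-.4,165+y/4-.4)
# image up in top = +world x ; clamp x=+world y => clamp y = -world x = image down
def pts(b):
  return [("top",(-101.1,-14,124.6),Z(749,77)),("top",(-101.1,14,124.6),Z(749,131)),
 ("top",(25,-15,92),Z(490,82)),("top",(25,15,92),Z(490,138)),("top",(55,-15,92),Z(431,82)),("top",(55,15,92),Z(431,138)),
 ("top",(b,-35,76),Z(215,51)),("top",(b,35,76),Z(215,186)),("top",(b+44,-35,76),Z(128,51)),("top",(b+44,35,76),Z(128,186)),
 ("side",(-101.1,-14,124.6),S(234,35)),("side",(-101.1,14,124.6),S(272,42)),
 ("side",(b,-35,76),S(98,381)),("side",(b,35,76),S(215,398))]
def res(p):
  return np.concatenate([proj(n,w(P,p))[0]-uv for n,P,uv in pts(p[3])])
o=least_squares(res,[450,-20,1.57,180],x_scale=[10,10,.05,10],loss="soft_l1")
print(o.x);print(res(o.x).reshape(-1,2).round(1))
for k,P in dict(pad=(-77.6,0,120),tab=(40,0,92),tabmid=(38,0,90)).items(): print(k,w(P,o.x).round(1))
E
python3 fit.py
```

```text
[519.50673374 -41.70907053   1.56968419 163.76265566]
[[ 0.1 -0.5]
 [ 0.3  0.2]
 [-0.3 -0. ]
 [-0.2  0.7]
 [-0.5  0.1]
 [-0.4  0.9]
 [-0.2 -0.4]
 [-0.   0.1]
 [-0.1 -0.2]
 [ 0.   0.3]
 [-0.7 -1.1]
 [ 0.4 -1.3]
 [-0.4 -1. ]
 [-0.2  0.1]]
pad [[ 519.4 -119.3  120. ]]
tab [[519.6  -1.7  92. ]]
tabmid [[519.5  -3.7  90. ]]
```

The fit residuals are about 1 px or less. The clamp origin is at about (519.5, -41.7), its x axis lies along world +y, and the block face is at about 164 mm, so about 30 mm of total travel. First I turn the tool to yaw 0 and close the fingers.

Call:
arm_command(
  targets=[
    [0,0,0,0,0,-0.1214],
    [0,0,0,0,0,-0.1214],
    [0,0,0,0,0,-0.1214],
    [0,0,0,0,0,-0.1214],
    [0,0,0,0,0,-0.1214],
    [0,0,0,0,0,-0.1214],
    [0,0,0,0,0,-0.1214],
    [0,0,0,0,0,-0.1214],
    [0,0,0,0,0,-0.1214],
    [0,0,0,0,0,-0.1214],
  ],
  fingers=0,
  squeeze=30,
)

```text
clock: 0.98
eef_pos: [218.2, -585.5, 231.0]
tcp_rot: [-3.141, 0.0, 0.006]
contact_force: [0.2, 0.0, -0.6]
opening: 0.0
```

Call:
arm_command(
  targets=[
    [0.0151,-0.023,0.003,0,0,0],
    [0.0151,-0.023,0.003,0,0,0],
    [0.0151,-0.023,0.003,0,0,0],
    [0.0151,-0.023,0.003,0,0,0],
    [0.0151,-0.023,0.003,0,0,0],
    [0.0151,-0.023,0.003,0,0,0],
    [0.0151,-0.023,0.003,0,0,0],
    [0.0151,-0.023,0.003,0,0,0],
    [0.0151,-0.023,0.003,0,0,0],
    [0.0151,-0.023,0.003,0,0,0],
    [0.0151,-0.023,0.003,0,0,0],
    [0.0151,-0.023,0.003,0,0,0],
    [0.0151,-0.023,0.003,0,0,0],
    [0.0151,-0.023,0.003,0,0,0],
    [0.0151,-0.023,0.003,0,0,0],
    [0.0151,-0.023,0.003,0,0,0],
    [0.0151,-0.023,0.003,0,0,0],
    [0.0151,-0.023,0.003,0,0,0],
    [0.0151,-0.023,0.003,0,0,0],
    [0.0151,-0.023,0.003,0,0,0],
  ],
)

```text
clock: 2.65
eef_pos: [520.7, -124.3, 171.0]
tcp_rot: [-3.142, 0.0, 0.0]
contact_force: [0.7, -0.8, 0.1]
opening: -0.002
```

Call:
arm_command(
  targets=[
    [0,0,0,0,0,0],
    [0,0,0,0,0,0],
  ],
)

```text
clock: 2.82
eef_pos: [520.5, -124.6, 170.9]
tcp_rot: [-3.141, 0.001, 0.002]
contact_force: [-0.3, -0.4, -0.3]
opening: 0.003
```

Call:
arm_command(
  targets=[
    [0,0,0.01,0,0,0],
    [0,0,0.01,0,0,0],
    [0,0,0.01,0,0,0],
    [-0.001,0,0.006,0,0,0],
    [0,0,0,0,0,0],
  ],
)

```text
clock: 3.23
eef_pos: [517.5, -125.9, 133.2]
tcp_rot: [-3.141, 0.003, -0.001]
contact_force: [0.1, -0.1, 0.2]
opening: 0.002
```

```bash
python3 - <<'E'
from rig import r
import cv2,numpy as np
a=r.grab_frame("side")["image"][130:290,250:410];b=r.grab_frame("wrist")["image"]
cv2.imwrite("pics/p1.png",np.hstack([cv2.resize(a,(400,400),interpolation=3),cv2.resize(b,(400,300))[:, :] if 0 else cv2.copyMakeBorder(cv2.resize(b,(400,300)),0,100,0,0,0)]))
print(r.sense()["contact_force"])
E
```

```text
[-0.47833244 -0.10838308 -0.12988756]
```

View pics/p1.png

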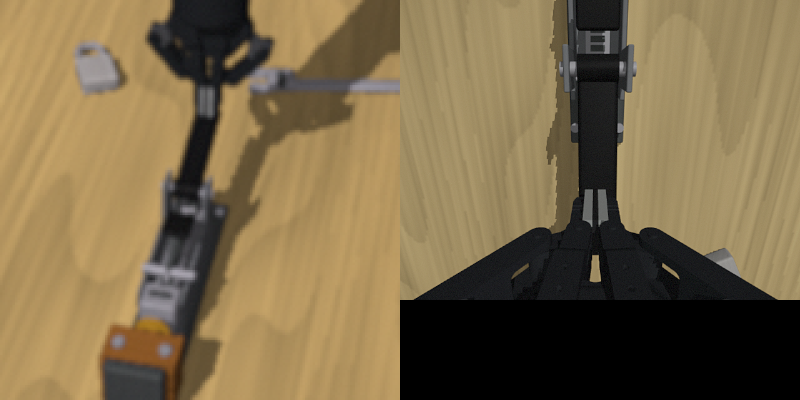

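The fingers are centred on the lever (wrist view columns 580–617, fingertips at about 595). First press.

Call:
arm_command(
  targets=[
    [0,0,0.004,0,0,0],
    [0,0,0.004,0,0,0],
    [0,0,0.004,0,0,0],
    [0,0,0.003,0,0,0],
    [0,0,0.003,0,0,0],
    [0,0,0.003,0,0,0],
  ],
)

```text
clock: 3.83
eef_pos: [519.4, -125.8, 114.1]
tcp_rot: [3.141, -0.0, 0.0]
contact_force: [0.7, -1.8, 0.7]
opening: -0.004
```

Call:
arm_command(
  targets=[
    [0,0,0.003,0,0,0],
    [0,0,0.003,0,0,0],
    [0,0,0.003,0,0,0],
  ],
)

```text
clock: 4.08
eef_pos: [519.6, -126.1, 105.4]
tcp_rot: [3.141, -0.001, 0.0]
contact_force: [-1.7, -4.5, 7.3]
opening: -0.0
```

Call:
arm_command(
  targets=[
    [0,0,0.003,0,0,0],
    [0,0,0.003,0,0,0],
    [0,0,0.003,0,0,0],
  ],
)

```text
clock: 4.33
eef_pos: [519.6, -126.2, 96.6]
tcp_rot: [3.141, -0.001, 0.0]
contact_force: [-2.4, -3.4, 6.4]
opening: -0.002
```

Call:
arm_command(
  targets=[
    [0,0,0.003,0,0,0],
    [0,0,0.003,0,0,0],
    [0,0,0.0025,0,0,0],
    [0,0,0,0,0,0],
  ],
)

```text
clock: 4.67
eef_pos: [519.6, -125.4, 87.6]
tcp_rot: [-3.141, -0.0, -0.0]
contact_force: [-0.4, -0.6, 6.0]
opening: -0.0
```

```bash
python3 - <<'E'
from rig import r
import cv2,numpy as np
a=r.grab_frame("side")["image"][130:290,250:410];b=r.grab_frame("wrist")["image"]
cv2.imwrite("pics/p2.png",np.hstack([cv2.resize(a,(400,400),interpolation=3),cv2.copyMakeBorder(cv2.resize(b,(400,300)),0,100,0,0,0)]))
t=r.grab_frame("top")["image"][220:270,240:400];cv2.imwrite("pics/t2.png",cv2.resize(t,(800,250),interpolation=3))
s=r.sense();print(s["contact_force"],s["eef_pos"])
E
```

```text
[-0.70394138  0.1735084   4.72166958] [ 519.56379004 -125.42070203   87.83948306]
```

View pics/p2.png

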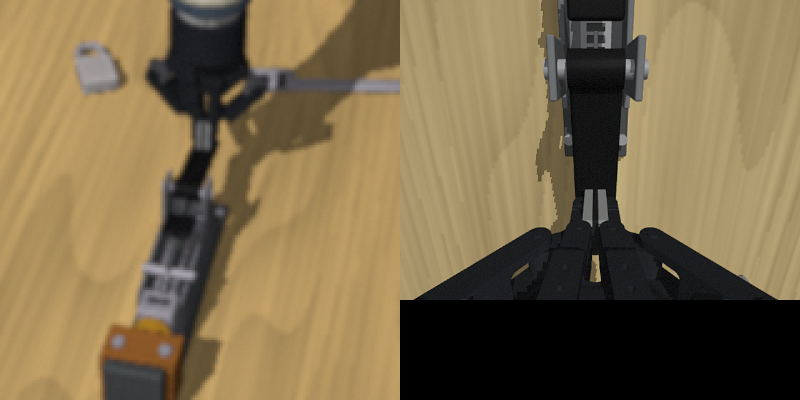

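View pics/t2.png

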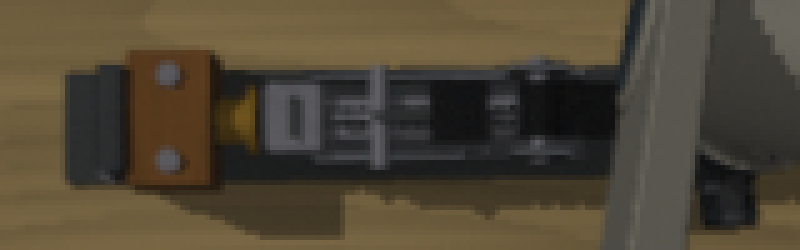

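Press 1 moved the jaw (front edge from column 283 to 265 in the enlarged view). I'll let the lever right up and start the second press.

Call:
arm_command(
  targets=[
    [0,0,-0.005,0,0,0],
    [0,0,-0.005,0,0,0],
    [0,0,-0.005,0,0,0],
    [0,0,-0.005,0,0,0],
    [0,0,-0.005,0,0,0],
    [0,0,-0.005,0,0,0],
    [0,0,-0.005,0,0,0],
    [0,0,-0.005,0,0,0],
    [0,0,0,0,0,0],
    [0,0,0,0,0,0],
  ],
)

```text
clock: 5.65
eef_pos: [519.4, -125.7, 128.1]
tcp_rot: [3.141, -0.0, -0.0]
contact_force: [-0.4, -0.3, -0.2]
opening: 0.002
```

```bash
python3 - <<'E'
from rig import r
import cv2,numpy as np
t=r.grab_frame("top")["image"][220:270,240:400];cv2.imwrite("pics/t3.png",cv2.resize(t,(800,250),interpolation=3))
s=r.sense();print(s["contact_force"],s["eef_pos"])
E
```

```text
[-1.20664802 -0.37605076  0.42398924] [ 519.20777277 -125.63023525  127.76623203]
```

View pics/t3.png

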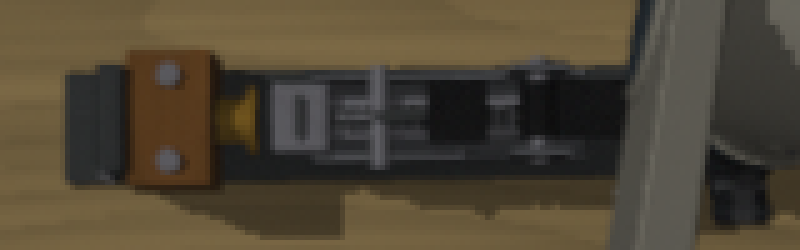

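The jaw held one tooth (front edge at column 271). Press 2, with force checks.

Call:
arm_command(
  targets=[
    [0,0,0.004,0,0,0],
    [0,0,0.004,0,0,0],
    [0,0,0.004,0,0,0],
    [0,0,0.004,0,0,0],
    [0,0,0.003,0,0,0],
    [0,0,0.003,0,0,0],
  ],
)

```text
clock: 6.2
eef_pos: [519.4, -126.2, 105.6]
tcp_rot: [3.141, 0.0, 0.0]
contact_force: [-2.3, -5.1, 6.8]
opening: -0.002
```

Call:
arm_command(
  targets=[
    [0,0,0.003,0,0,0],
    [0,0,0.003,0,0,0],
    [0,0,0.003,0,0,0],
  ],
)

```text
clock: 6.45
eef_pos: [519.4, -126.3, 96.9]
tcp_rot: [3.141, -0.0, 0.0]
contact_force: [-3.3, -3.7, 9.3]
opening: -0.001
```

Call:
arm_command(
  targets=[
    [0,0,0.003,0,0,0],
    [0,0,0.003,0,0,0],
    [0,0,0.0025,0,0,0],
    [0,0,0,0,0,0],
  ],
)

```text
clock: 6.78
eef_pos: [519.4, -125.6, 88.2]
tcp_rot: [-3.141, -0.0, -0.0]
contact_force: [-0.9, 0.4, 9.1]
opening: 0.002
```

Call:
arm_command(
  targets=[
    [0,0,-0.005,0,0,0],
    [0,0,-0.005,0,0,0],
    [0,0,-0.005,0,0,0],
    [0,0,-0.005,0,0,0],
    [0,0,-0.005,0,0,0],
    [0,0,-0.005,0,0,0],
    [0,0,-0.005,0,0,0],
    [0,0,-0.005,0,0,0],
    [0,0,0,0,0,0],
    [0,0,0,0,0,0],
  ],
)

```text
clock: 7.62
eef_pos: [519.4, -125.7, 128.5]
tcp_rot: [3.141, -0.0, 0.0]
contact_force: [-0.0, -0.7, 0.1]
opening: 0.001
```

Call:
arm_command(
  targets=[
    [0,0,0.004,0,0,0],
    [0,0,0.004,0,0,0],
    [0,0,0.004,0,0,0],
    [0,0,0.004,0,0,0],
    [0,0,0.003,0,0,0],
    [0,0,0.003,0,0,0],
  ],
)

```text
clock: 8.12
eef_pos: [519.3, -126.1, 106.0]
tcp_rot: [3.141, 0.0, 0.0]
contact_force: [-1.8, -4.4, 5.8]
opening: 0.002
```

Call:
arm_command(
  targets=[
    [0,0,0.003,0,0,0],
    [0,0,0.003,0,0,0],
    [0,0,0.003,0,0,0],
  ],
)

```text
clock: 8.37
eef_pos: [519.4, -126.3, 97.7]
tcp_rot: [3.141, -0.0, 0.0]
contact_force: [-4.1, -3.6, 13.0]
opening: -0.001
```

Call:
arm_command(
  targets=[
    [0,0,0.003,0,0,0],
    [0,0,0.003,0,0,0],
    [0,0,0.0025,0,0,0],
    [0,0,0,0,0,0],
  ],
)

```text
clock: 8.7
eef_pos: [519.4, -125.6, 88.8]
tcp_rot: [-3.141, -0.0, -0.0]
contact_force: [-1.9, -1.3, 9.0]
opening: -0.003
```

```bash
python3 - <<'E'
from rig import r
import cv2,numpy as np
t=r.grab_frame("top")["image"][220:270,240:400];cv2.imwrite("pics/t4.png",cv2.resize(t,(800,250),interpolation=3))
s=r.sense();print(s["contact_force"],s["eef_pos"])
E
```

```text
[-1.42717959 -0.04056341  8.78572654] [ 519.36020535 -125.67907085   88.890797  ]
```

View pics/t4.png

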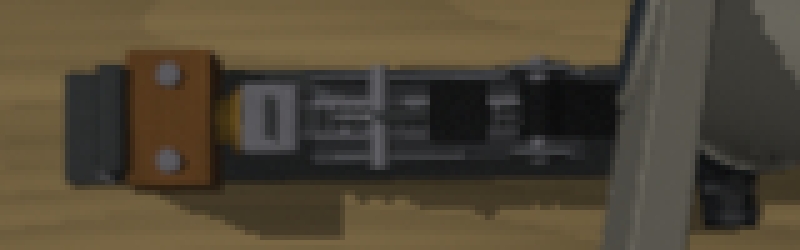

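Call:
arm_command(
  targets=[
    [0,0,-0.005,0,0,0],
    [0,0,-0.005,0,0,0],
    [0,0,-0.005,0,0,0],
    [0,0,-0.005,0,0,0],
    [0,0,-0.005,0,0,0],
    [0,0,-0.005,0,0,0],
    [0,0,-0.005,0,0,0],
    [0,0,-0.005,0,0,0],
    [0,0,0,0,0,0],
    [0,0,0,0,0,0],
  ],
)

```text
clock: 9.58
eef_pos: [519.4, -125.7, 129.1]
tcp_rot: [3.141, -0.001, 0.0]
contact_force: [-0.0, -0.6, -0.3]
opening: 0.001
```

Call:
arm_command(
  targets=[
    [0,0,0.004,0,0,0],
    [0,0,0.004,0,0,0],
    [0,0,0.004,0,0,0],
    [0,0,0.003,0,0,0],
    [0,0,0.003,0,0,0],
    [0,0,0.002,0,0,0],
    [0,0,0.002,0,0,0],
  ],
)

```text
clock: 10.17
eef_pos: [519.3, -126.1, 106.7]
tcp_rot: [3.141, 0.0, 0.0]
contact_force: [-1.9, -4.3, 6.0]
opening: 0.003
```

Call:
arm_command(
  targets=[
    [0,0,0.002,0,0,0],
    [0,0,0.002,0,0,0],
  ],
)

```text
clock: 10.33
eef_pos: [519.3, -126.3, 103.1]
tcp_rot: [3.141, 0.0, 0.0]
contact_force: [-4.3, -5.9, 12.2]
opening: -0.001
```

Call:
arm_command(
  targets=[
    [0,0,0.002,0,0,0],
    [0,0,0.002,0,0,0],
  ],
)

```text
clock: 10.5
eef_pos: [519.4, -126.4, 99.4]
tcp_rot: [3.14, -0.0, 0.0]
contact_force: [-4.0, -4.1, 13.4]
opening: 0.002
```

Call:
arm_command(
  targets=[
    [0,0,0.002,0,0,0],
    [0,0,0.002,0,0,0],
  ],
)

```text
clock: 10.67
eef_pos: [519.4, -126.3, 95.4]
tcp_rot: [3.141, -0.0, 0.0]
contact_force: [-3.8, -4.3, 12.9]
opening: -0.001
```

Call:
arm_command(
  targets=[
    [0,0,0.001,0,0,0],
    [0,0,0.001,0,0,0],
  ],
)

```text
clock: 10.83
eef_pos: [519.4, -126.2, 93.4]
tcp_rot: [3.141, -0.0, 0.0]
contact_force: [-4.4, -3.4, 12.8]
opening: -0.0
```

Call:
arm_command(
  targets=[
    [0,0,0.001,0,0,0],
    [0,0,0.001,0,0,0],
  ],
)

```text
clock: 11.0
eef_pos: [519.4, -126.0, 91.3]
tcp_rot: [3.141, -0.0, 0.0]
contact_force: [-3.7, -2.2, 9.6]
opening: -0.002
```

Call:
arm_command(
  targets=[
    [0,0,0.001,0,0,0],
    [0,0,0.001,0,0,0],
  ],
)

```text
clock: 11.17
eef_pos: [519.4, -125.8, 89.3]
tcp_rot: [3.141, -0.0, -0.0]
contact_force: [-3.1, -1.0, 11.7]
opening: -0.002
```

Call:
arm_command(
  targets=[
    [0,0,0.001,0,0,0],
    [0,0,0,0,0,0],
  ],
)

```text
clock: 11.33
eef_pos: [519.4, -125.6, 88.2]
tcp_rot: [-3.141, -0.0, -0.0]
contact_force: [-2.8, -1.3, 9.9]
opening: 0.002
```

```bash
python3 - <<'E'
from rig import r
import cv2,numpy as np
t=r.grab_frame("top")["image"][220:270,240:400];cv2.imwrite("pics/t5.png",cv2.resize(t,(800,250),interpolation=3))
s=r.sense();print(s["contact_force"],s["eef_pos"])
E
```

```text
[-2.72214563 -0.74904709 10.48599747] [ 519.33494611 -125.61291685   88.21918454]
```

View pics/t5.png

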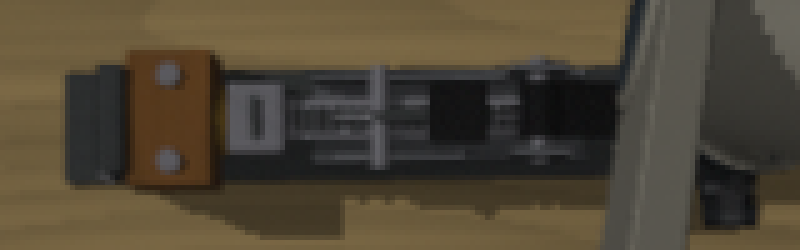

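The jaw is now almost on the block (front edge at column 228). The next press should go firm, so I'll feel for it.

Call:
arm_command(
  targets=[
    [0,0,-0.005,0,0,0],
    [0,0,-0.005,0,0,0],
    [0,0,-0.005,0,0,0],
    [0,0,-0.005,0,0,0],
    [0,0,-0.005,0,0,0],
    [0,0,-0.005,0,0,0],
    [0,0,-0.005,0,0,0],
    [0,0,-0.005,0,0,0],
    [0,0,0,0,0,0],
    [0,0,0,0,0,0],
  ],
)

```text
clock: 12.22
eef_pos: [519.4, -125.7, 128.0]
tcp_rot: [3.141, -0.0, -0.0]
contact_force: [-0.0, -0.2, -0.5]
opening: -0.001
```

Call:
arm_command(
  targets=[
    [0,0,0.004,0,0,0],
    [0,0,0.004,0,0,0],
    [0,0,0.003,0,0,0],
    [0,0,0.002,0,0,0],
    [0,0,0.002,0,0,0],
    [0,0,0.002,0,0,0],
  ],
)

```text
clock: 12.72
eef_pos: [519.2, -125.9, 110.6]
tcp_rot: [3.141, 0.0, 0.0]
contact_force: [-2.4, -2.5, 5.1]
opening: -0.001
```

Call:
arm_command(
  targets=[
    [0,0,0.001,0,0,0],
    [0,0,0.001,0,0,0],
  ],
)

```text
clock: 12.88
eef_pos: [519.3, -125.9, 108.8]
tcp_rot: [3.141, 0.0, 0.0]
contact_force: [-1.6, -4.1, 6.5]
opening: 0.001
```

Call:
arm_command(
  targets=[
    [0,0,0.001,0,0,0],
    [0,0,0.001,0,0,0],
  ],
)

```text
clock: 13.05
eef_pos: [519.4, -126.0, 107.0]
tcp_rot: [3.141, -0.0, 0.0]
contact_force: [-1.8, -4.0, 6.1]
opening: 0.002
```

Call:
arm_command(
  targets=[
    [0,0,0.001,0,0,0],
    [0,0,0.001,0,0,0],
  ],
)

```text
clock: 13.22
eef_pos: [519.3, -126.1, 105.2]
tcp_rot: [3.141, -0.0, 0.0]
contact_force: [-3.5, -4.1, 9.4]
opening: 0.002
```

Call:
arm_command(
  targets=[
    [0,0,0.001,0,0,0],
  ],
)

```text
clock: 13.3
eef_pos: [519.4, -126.2, 104.3]
tcp_rot: [3.141, -0.0, 0.0]
contact_force: [-3.5, -4.9, 9.9]
opening: 0.001
```

Call:
arm_command(
  targets=[
    [0,0,0.001,0,0,0],
  ],
)

```text
clock: 13.38
eef_pos: [519.4, -126.2, 103.4]
tcp_rot: [3.141, -0.0, 0.0]
contact_force: [-4.0, -4.5, 11.5]
opening: 0.001
```

Call:
arm_command(
  targets=[
    [0,0,0.001,0,0,0],
  ],
)

```text
clock: 13.47
eef_pos: [519.4, -126.3, 102.5]
tcp_rot: [3.141, -0.0, 0.0]
contact_force: [-4.2, -5.6, 12.6]
opening: -0.001
```

Call:
arm_command(
  targets=[
    [0,0,0.001,0,0,0],
  ],
)

```text
clock: 13.55
eef_pos: [519.4, -126.3, 101.6]
tcp_rot: [3.141, -0.0, 0.0]
contact_force: [-4.4, -4.9, 12.7]
opening: -0.001
```

Call:
arm_command(
  targets=[
    [0,0,0.001,0,0,0],
  ],
)

```text
clock: 13.63
eef_pos: [519.5, -126.3, 100.6]
tcp_rot: [3.141, -0.0, 0.0]
contact_force: [-4.9, -4.9, 12.7]
opening: -0.003
```

Call:
arm_command(
  targets=[
    [0,0,0.001,0,0,0],
  ],
)

```text
clock: 13.72
eef_pos: [519.4, -126.3, 99.6]
tcp_rot: [3.141, -0.0, 0.0]
contact_force: [-4.5, -5.4, 12.2]
opening: -0.0
```

Call:
arm_command(
  targets=[
    [0,0,0.001,0,0,0],
  ],
)

```text
clock: 13.8
eef_pos: [519.4, -126.3, 98.6]
tcp_rot: [3.141, -0.0, 0.0]
contact_force: [-4.7, -4.1, 12.6]
opening: -0.003
```

Call:
arm_command(
  targets=[
    [0,0,0.001,0,0,0],
  ],
)

```text
clock: 13.88
eef_pos: [519.4, -126.3, 97.6]
tcp_rot: [3.141, -0.001, 0.0]
contact_force: [-4.9, -4.6, 12.9]
opening: -0.0
```

Call:
arm_command(
  targets=[
    [0,0,0.001,0,0,0],
  ],
)

```text
clock: 13.97
eef_pos: [519.5, -126.3, 96.7]
tcp_rot: [3.141, -0.0, 0.0]
contact_force: [-4.9, -4.9, 15.7]
opening: -0.001
```

Call:
arm_command(
  targets=[
    [0,0,0.001,0,0,0],
  ],
)

```text
clock: 14.05
eef_pos: [519.5, -126.3, 95.9]
tcp_rot: [3.141, -0.001, 0.0]
contact_force: [-5.8, -4.4, 18.7]
opening: -0.002
```

Call:
arm_command(
  targets=[
    [0,0,0.001,0,0,0],
  ],
)

```text
clock: 14.13
eef_pos: [519.5, -126.2, 95.0]
tcp_rot: [3.141, -0.001, 0.0]
contact_force: [-6.1, -4.9, 19.9]
opening: 0.004
```

Call:
arm_command(
  targets=[
    [0,0,0.001,0,0,0],
  ],
)

```text
clock: 14.22
eef_pos: [519.6, -126.2, 94.2]
tcp_rot: [3.141, -0.001, 0.0]
contact_force: [-7.3, -3.7, 22.2]
opening: 0.002
```

Call:
arm_command(
  targets=[
    [0,0,0,0,0,0],
  ],
)

```text
clock: 14.3
eef_pos: [519.5, -126.2, 94.1]
tcp_rot: [3.141, -0.001, 0.0]
contact_force: [-6.0, -4.0, 19.6]
opening: -0.002
```

Call:
arm_command(
  targets=[
    [0,0,0.001,0,0,0],
    [0,0,0,0,0,0],
  ],
)

```text
clock: 14.47
eef_pos: [519.5, -126.2, 93.2]
tcp_rot: [3.141, -0.001, 0.0]
contact_force: [-6.7, -4.2, 19.4]
opening: -0.005
```

Call:
arm_command(
  targets=[
    [0,0,0.0005,0,0,0],
    [0,0,0,0,0,0],
  ],
)

```text
clock: 14.63
eef_pos: [519.7, -126.0, 92.1]
tcp_rot: [3.141, -0.001, 0.0]
contact_force: [-0.4, -4.1, 4.6]
opening: -0.002
```

```bash
python3 - <<'E'
from rig import r
import cv2,numpy as np
s=r.sense();print(s["contact_force"],s["eef_pos"])
t=r.grab_frame("top")["image"][220:270,240:400];cv2.imwrite("pics/t6.png",cv2.resize(t,(800,250),interpolation=3))
a=r.grab_frame("side")["image"][130:290,250:410];b=r.grab_frame("wrist")["image"]
cv2.imwrite("pics/p6.png",np.hstack([cv2.resize(a,(400,400),interpolation=3),cv2.copyMakeBorder(cv2.resize(b,(400,300)),0,100,0,0,0)]))
s=r.sense();print(s["contact_force"],s["eef_pos"])
E
```

```text
[-0.395188   -4.06068006  4.5915524 ] [ 519.71274944 -126.01297895   92.08356711]
[-0.02002532 -3.30310637  5.88283621] [ 519.72807883 -125.99786726   91.79877087]
```

View pics/t6.png

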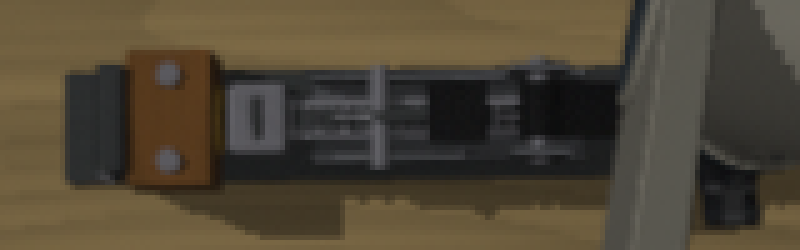

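View pics/p6.png

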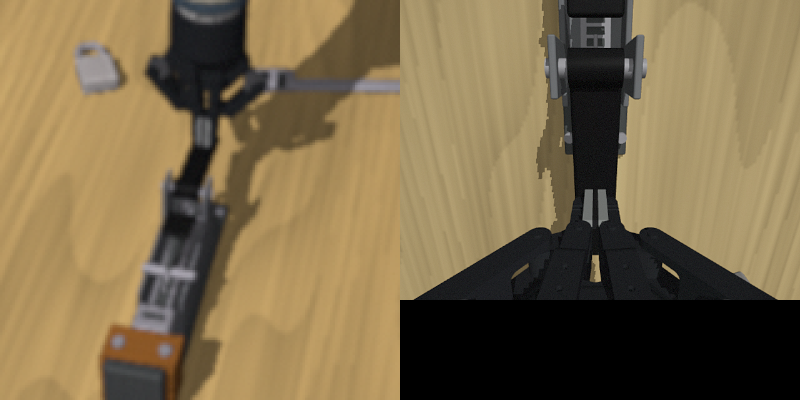

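```bash
python3 - <<'E'
from h import *
p=[519.507,-41.709,1.5697]
for x in (130,137,144,151,153,155,158,160,162):
    u,v=proj("top",w((x,0,68),p))[0]; print(x,(u+.4-240)*5)
import glob
for i in ("topz","t2","t3","t4","t5","t6"):
    a=cv2.imread(f"pics/{i}.png").astype(float)
    row=a[100:135,215:330].mean((0,2)); print(i,[int(v) for v in row[::5]])
E
```

```text
130 281.77876276361076
137 268.08149144445025
144 254.38631441161078
151 240.69323118481037
153 236.78130620086364
155 232.86955208946694
158 227.00224128391397
160 223.0909143049152
162 219.17975815928742
topz [30, 38, 41, 43, 54, 62, 67, 65, 41, 26, 27, 27, 24, 45, 83, 90, 86, 84, 65, 44, 50, 77, 87]
t2 [35, 43, 42, 48, 61, 67, 69, 61, 32, 47, 77, 89, 89, 88, 79, 52, 49, 68, 88, 89, 83, 52, 44]
t3 [35, 42, 43, 48, 61, 66, 69, 61, 32, 28, 36, 65, 89, 89, 88, 80, 55, 47, 63, 88, 87, 82, 59]
t4 [36, 43, 45, 57, 70, 74, 89, 89, 88, 79, 52, 46, 65, 88, 88, 81, 55, 42, 48, 54, 58, 51, 59]
t5 [36, 45, 67, 90, 89, 88, 81, 55, 43, 62, 88, 88, 84, 65, 41, 49, 42, 53, 56, 58, 58, 51, 59]
t6 [41, 31, 61, 95, 89, 88, 82, 58, 42, 61, 88, 88, 87, 74, 44, 49, 41, 53, 60, 59, 62, 60, 57]
```

The lever went firm at about 23–26 mm deep (Fz about 20–22 N). It then eased suddenly at about 29 mm, with the jaw at about 158 mm. I'll let it fully up and feel the next press.

Call:
arm_command(
  targets=[
    [0,0,-0.005,0,0,0],
    [0,0,-0.005,0,0,0],
    [0,0,-0.005,0,0,0],
    [0,0,-0.005,0,0,0],
    [0,0,-0.005,0,0,0],
    [0,0,-0.005,0,0,0],
    [0,0,-0.005,0,0,0],
    [0,0,0,0,0,0],
    [0,0,0,0,0,0],
  ],
)

```text
clock: 15.53
eef_pos: [519.4, -125.7, 126.5]
tcp_rot: [3.141, -0.0, 0.0]
contact_force: [0.2, -0.2, -0.2]
opening: -0.003
```

```bash
python3 - <<'E'
from rig import r
import cv2,numpy as np
t=r.grab_frame("top")["image"]
cv2.imwrite("pics/t7raw.png",t);t=t[220:270,240:400];cv2.imwrite("pics/t7.png",cv2.resize(t,(800,250),interpolation=3))
for i in ("t3","t4","t5","t6","t7"):
    a=cv2.imread(f"pics/{i}.png").astype(int)
    print(i,[tuple(a[112:128,c].mean(0).astype(int)) for c in range(205,245,5)])
s=r.sense();print(s["contact_force"],s["eef_pos"])
E
```

```text
t3 [(np.int64(25), np.int64(48), np.int64(73)), (np.int64(17), np.int64(32), np.int64(44)), (np.int64(19), np.int64(42), np.int64(55)), (np.int64(18), np.int64(49), np.int64(65)), (np.int64(20), np.int64(50), np.int64(66)), (np.int64(21), np.int64(60), np.int64(80)), (np.int64(28), np.int64(78), np.int64(104)), (np.int64(28), np.int64(79), np.int64(105))]
t4 [(np.int64(25), np.int64(48), np.int64(73)), (np.int64(17), np.int64(32), np.int64(45)), (np.int64(18), np.int64(42), np.int64(55)), (np.int64(19), np.int64(50), np.int64(66)), (np.int64(20), np.int64(53), np.int64(69)), (np.int64(24), np.int64(66), np.int64(88)), (np.int64(37), np.int64(76), np.int64(99)), (np.int64(67), np.int64(73), np.int64(80))]
t5 [(np.int64(25), np.int64(49), np.int64(73)), (np.int64(16), np.int64(32), np.int64(44)), (np.int64(18), np.int64(43), np.int64(56)), (np.int64(21), np.int64(52), np.int64(68)), (np.int64(59), np.int64(67), np.int64(77)), (np.int64(93), np.int64(88), np.int64(89)), (np.int64(92), np.int64(88), np.int64(88)), (np.int64(92), np.int64(87), np.int64(88))]
t6 [(np.int64(24), np.int64(48), np.int64(73)), (np.int64(18), np.int64(38), np.int64(52)), (np.int64(19), np.int64(47), np.int64(62)), (np.int64(16), np.int64(32), np.int64(41)), (np.int64(62), np.int64(59), np.int64(60)), (np.int64(98), np.int64(93), np.int64(94)), (np.int64(92), np.int64(88), np.int64(88)), (np.int64(92), np.int64(87), np.int64(88))]
t7 [(np.int64(24), np.int64(48), np.int64(73)), (np.int64(19), np.int64(38), np.int64(52)), (np.int64(19), np.int64(46), np.int64(61)), (np.int64(17), np.int64(32), np.int64(41)), (np.int64(35), np.int64(35), np.int64(35)), (np.int64(70), np.int64(67), np.int64(68)), (np.int64(91), np.int64(87), np.int64(88)), (np.int64(92), np.int64(87), np.int64(88))]
[-0.92330915  0.54887576 -0.07661658] [ 519.19984332 -125.65416314  126.26441709]
```

View pics/t7.png

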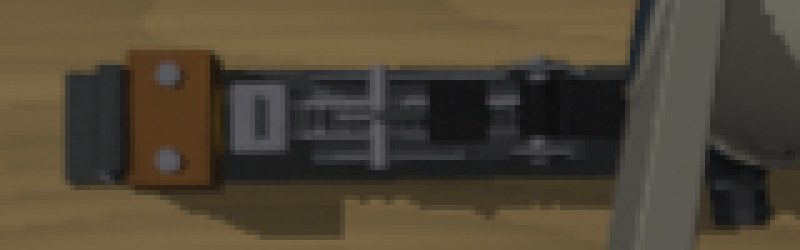

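A dark gap now shows between the flange (columns 210–218) and the jaw (from 228). So the bush has moved home and the jaw dropped back to its last tooth at about 156 mm. I'll press again, staying above the 29 mm depth where it let go.

Call:
arm_command(
  targets=[
    [0,0,0.004,0,0,0],
    [0,0,0.004,0,0,0],
    [0,0,0.004,0,0,0],
    [0,0,0.003,0,0,0],
    [0,0,0.002,0,0,0],
    [0,0,0.002,0,0,0],
  ],
)

```text
clock: 16.08
eef_pos: [519.4, -126.1, 107.2]
tcp_rot: [3.141, -0.0, 0.0]
contact_force: [-1.5, -4.2, 6.6]
opening: 0.003
```

Call:
arm_command(
  targets=[
    [0,0,0.0015,0,0,0],
    [0,0,0.0015,0,0,0],
  ],
)

```text
clock: 16.25
eef_pos: [519.4, -126.3, 104.4]
tcp_rot: [3.141, -0.0, 0.0]
contact_force: [-2.2, -4.2, 7.1]
opening: 0.0
```

Call:
arm_command(
  targets=[
    [0,0,0.0015,0,0,0],
    [0,0,0.0015,0,0,0],
  ],
)

```text
clock: 16.42
eef_pos: [519.4, -126.3, 101.5]
tcp_rot: [3.141, -0.0, 0.0]
contact_force: [-2.6, -4.2, 9.0]
opening: -0.003
```

Call:
arm_command(
  targets=[
    [0,0,0.001,0,0,0],
  ],
)

```text
clock: 16.5
eef_pos: [519.4, -126.3, 100.5]
tcp_rot: [3.141, -0.0, 0.0]
contact_force: [-2.3, -4.8, 7.6]
opening: -0.002
```

Call:
arm_command(
  targets=[
    [0,0,0.001,0,0,0],
  ],
)

```text
clock: 16.58
eef_pos: [519.4, -126.3, 99.6]
tcp_rot: [3.141, -0.0, 0.0]
contact_force: [-2.1, -4.9, 8.2]
opening: -0.002
```

Call:
arm_command(
  targets=[
    [0,0,0.001,0,0,0],
    [0,0,0.001,0,0,0],
  ],
)

```text
clock: 16.75
eef_pos: [519.5, -126.4, 97.8]
tcp_rot: [3.141, -0.0, 0.0]
contact_force: [-3.4, -4.4, 13.4]
opening: 0.002
```

Call:
arm_command(
  targets=[
    [0,0,0.001,0,0,0],
  ],
)

```text
clock: 16.83
eef_pos: [519.5, -126.4, 97.0]
tcp_rot: [3.141, -0.0, 0.0]
contact_force: [-4.3, -3.6, 16.2]
opening: 0.005
```

Call:
arm_command(
  targets=[
    [0,0,0.001,0,0,0],
  ],
)

```text
clock: 16.92
eef_pos: [519.6, -126.4, 96.2]
tcp_rot: [3.141, -0.001, 0.0]
contact_force: [-5.0, -3.6, 17.7]
opening: 0.0
```

Call:
arm_command(
  targets=[
    [0,0,0.001,0,0,0],
  ],
)

```text
clock: 17.0
eef_pos: [519.6, -126.4, 95.3]
tcp_rot: [3.141, -0.001, 0.0]
contact_force: [-5.3, -3.8, 19.1]
opening: 0.001
```

Call:
arm_command(
  targets=[
    [0,0,0.0005,0,0,0],
    [0,0,0,0,0,0],
  ],
)

```text
clock: 17.17
eef_pos: [519.5, -126.3, 94.9]
tcp_rot: [3.141, -0.001, 0.0]
contact_force: [-5.1, -4.1, 17.2]
opening: -0.005
```

Call:
arm_command(
  targets=[
    [0,0,0.0007,0,0,0],
    [0,0,0,0,0,0],
    [0,0,0,0,0,0],
  ],
)

```text
clock: 17.42
eef_pos: [519.5, -126.3, 94.3]
tcp_rot: [3.141, -0.001, 0.0]
contact_force: [-5.8, -3.7, 19.5]
opening: -0.0
```

Call:
arm_command(
  targets=[
    [0,0,0,0,0,0],
    [0,0,0,0,0,0],
    [0,0,0,0,0,0],
  ],
)

```text
clock: 17.67
eef_pos: [519.6, -126.3, 94.3]
tcp_rot: [3.141, -0.001, 0.0]
contact_force: [-5.4, -4.2, 19.5]
opening: -0.001
```

Call:
arm_command(
  targets=[
    [0,0,0.0004,0,0,0],
    [0,0,0,0,0,0],
    [0,0,0,0,0,0],
    [0,0,0,0,0,0],
  ],
)

```text
clock: 18.0
eef_pos: [519.5, -126.3, 94.0]
tcp_rot: [3.141, -0.001, 0.0]
contact_force: [-6.1, -3.2, 19.7]
opening: 0.001
```

Call:
arm_command(
  targets=[
    [0,0,0,0,0,0],
    [0,0,0,0,0,0],
    [0,0,0,0,0,0],
    [0,0,0,0,0,0],
    [0,0,0,0,0,0],
  ],
)

```text
clock: 18.42
eef_pos: [519.5, -126.3, 94.0]
tcp_rot: [3.141, -0.001, 0.0]
contact_force: [-6.1, -3.5, 18.9]
opening: 0.001
```

```bash
python3 - <<'E'
from rig import r
import cv2,numpy as np
t=r.grab_frame("top")["image"][220:270,240:400];cv2.imwrite("pics/t8.png",cv2.resize(t,(800,250),interpolation=3))
a=cv2.resize(t,(800,250),interpolation=3).astype(int)
print([tuple(int(v) for v in a[112:128,c].mean(0)) for c in range(205,245,5)])
s=r.sense();print(s["contact_force"],s["eef_pos"])
E
```

```text
[(25, 48, 73), (17, 38, 52), (22, 47, 62), (60, 62, 66), (93, 88, 89), (92, 87, 88), (91, 87, 88), (83, 80, 80)]
[-6.33066218 -3.55126703 19.54472429] [ 519.53935468 -126.28860346   93.9685488 ]
```

View pics/t8.png

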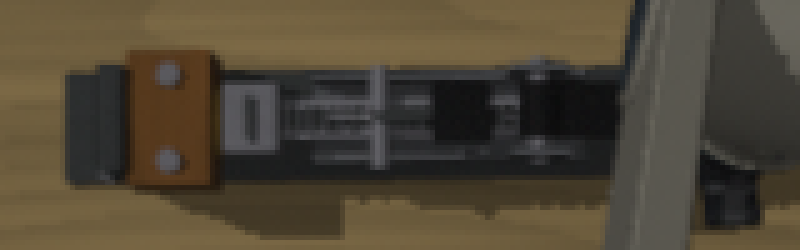

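The jaw face (column 221) is now tight against the flange, with no gap, and the force has been steady for over 1 s. I'll add a touch more and hold.

Call:
arm_command(
  targets=[
    [0,0,0.0004,0,0,0],
    [0,0,0,0,0,0],
    [0,0,0,0,0,0],
  ],
)

```text
clock: 18.72
eef_pos: [519.5, -126.2, 93.5]
tcp_rot: [3.141, -0.001, 0.0]
contact_force: [-5.3, -3.7, 17.4]
opening: 0.001
```

Call:
arm_command(
  targets=[
    [0,0,0,0,0,0],
    [0,0,0,0,0,0],
    [0,0,0,0,0,0],
  ],
)

```text
clock: 18.97
eef_pos: [519.5, -126.2, 93.4]
tcp_rot: [3.141, -0.001, 0.0]
contact_force: [-5.0, -4.4, 17.3]
opening: 0.001
```

The force now falls as the lever goes deeper, so I won't force it. The firm hold at Fz about 19.5 N lasted over a second. I'll let the trigger up and rise clear.

Call:
arm_command(
  targets=[
    [0,0,-0.004,0,0,0],
    [0,0,-0.004,0,0,0],
    [0,0,-0.004,0,0,0],
    [0,0,-0.004,0,0,0],
    [0,0,-0.005,0,0,0],
    [0,0,-0.005,0,0,0],
    [0,0,-0.005,0,0,0],
    [0,0,-0.01,0,0,0],
    [0,0,-0.01,0,0,0],
    [0,0,0,0,0,0],
  ],
)

```text
clock: 19.8
eef_pos: [520.5, -125.9, 145.5]
tcp_rot: [3.141, -0.003, 0.0]
contact_force: [0.2, 0.1, 0.0]
opening: 0.002
```

```bash
python3 - <<'E'
from rig import r
import cv2,numpy as np
t=r.grab_frame("top")["image"][220:270,240:400];a=cv2.resize(t,(800,250),interpolation=3);cv2.imwrite("pics/t9.png",a)
a=a.astype(int)
print([tuple(int(v) for v in a[112:128,c].mean(0)) for c in range(205,245,5)])
s=r.sense();print(s["contact_force"],s["eef_pos"])
E
```

```text
[(25, 48, 73), (17, 37, 51), (17, 46, 61), (16, 32, 40), (41, 40, 41), (75, 72, 72), (91, 88, 88), (92, 87, 88)]
[ 0.31851011  0.17358178 -0.07483218] [ 520.1566321  -125.80224281  144.64203202]
```

View pics/t9.png

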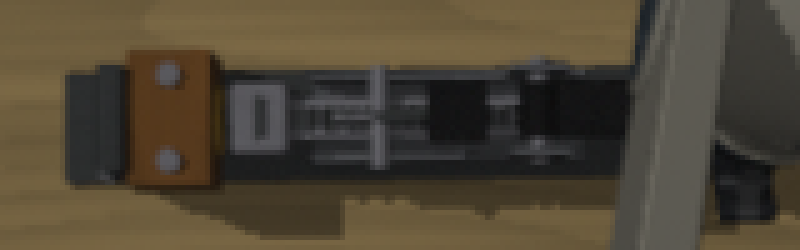

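Call:
arm_command(
  targets=[
    [0,0,-0.01,0,0,0],
    [0,0,-0.005,0,0,0],
    [0,-0.012,0,0,0,0],
    [0,-0.02,0,0,0,0],
    [0,-0.02,0,0,0,0],
    [0,-0.02,0,0,0,0],
    [0,-0.02,0,0,0,0],
    [0,-0.02,0,0,0,0],
    [0,-0.0095,0,0,0,0],
    [0,0,0,0,0,0],
    [0,0,0,0,0,0],
  ],
)

```text
clock: 20.77
eef_pos: [519.2, -3.8, 158.3]
tcp_rot: [3.141, 0.0, 0.002]
contact_force: [0.8, 0.1, 0.0]
opening: -0.0
```

Call:
arm_command(
  targets=[
    [0,0,0.01,0,0,0],
    [0,0,0.015,0,0,0],
    [0,0,0.015,0,0,0],
    [0,0,0.01,0,0,0],
    [0,0,0,0,0,0],
  ],
)

```text
clock: 21.18
eef_pos: [517.6, -4.9, 105.8]
tcp_rot: [3.142, 0.004, -0.001]
contact_force: [0.1, 0.1, -0.4]
opening: -0.003
```

```bash
python3 - <<'E'
from rig import r
import cv2,numpy as np
s=r.sense();print(s["contact_force"],s["eef_pos"])
a=r.grab_frame("side")["image"][150:310,250:410];b=r.grab_frame("wrist")["image"]
cv2.imwrite("pics/p10.png",np.hstack([cv2.resize(a,(400,400),interpolation=3),cv2.copyMakeBorder(cv2.resize(b,(400,300)),0,100,0,0,0)]))
E
```

```text
[ 0.07097531  0.11159013 -0.35455407] [517.64336809  -4.93767937 105.83297376]
```

View pics/p10.png

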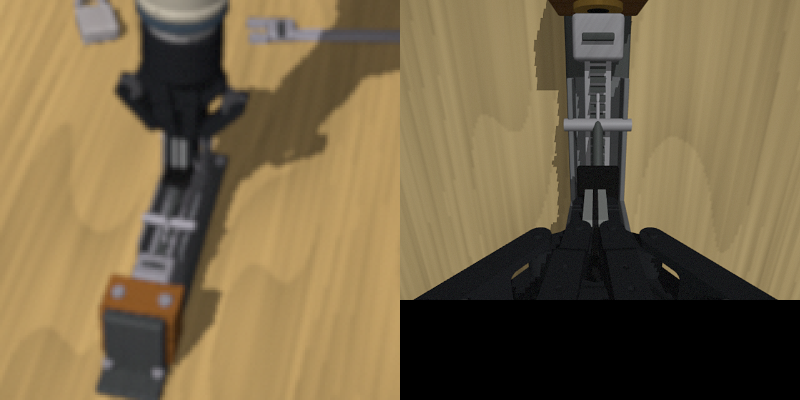

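The wrist view shows the fingertips over the black release tab (about (598, 180)) and the bush flange at the block, top centre. Pressing the tab.

Call:
arm_command(
  targets=[
    [0,0,0.005,0,0,0],
    [0,0,0.004,0,0,0],
    [0,0,0.003,0,0,0],
    [0,0,0.0015,0,0,0],
    [0,0,0.0015,0,0,0],
    [0,0,0.0015,0,0,0],
    [0,0,0,0,0,0],
  ],
)

```text
clock: 21.87
eef_pos: [519.5, -4.3, 91.9]
tcp_rot: [3.141, -0.0, 0.0]
contact_force: [-0.0, -2.4, 2.1]
opening: 0.002
```

Call:
arm_command(
  targets=[
    [0,0,0.0015,0,0,0],
    [0,0,0.0015,0,0,0],
  ],
)

```text
clock: 22.03
eef_pos: [519.7, -4.8, 89.4]
tcp_rot: [3.14, -0.001, 0.001]
contact_force: [-0.2, -5.2, 4.3]
opening: -0.001
```

Call:
arm_command(
  targets=[
    [0,0,0.001,0,0,0],
    [0,0,0.001,0,0,0],
  ],
)

```text
clock: 22.2
eef_pos: [519.9, -4.8, 87.3]
tcp_rot: [3.141, -0.001, 0.0]
contact_force: [-0.7, -9.1, 7.4]
opening: -0.0
```

Call:
arm_command(
  targets=[
    [0,0.002,0.001,0,0,0],
    [0,0.001,0.001,0,0,0],
  ],
)

```text
clock: 22.37
eef_pos: [519.7, -7.0, 85.0]
tcp_rot: [-3.141, -0.001, -0.0]
contact_force: [1.2, 1.2, 2.2]
opening: -0.002
```

Call:
arm_command(
  targets=[
    [0,0.001,0.001,0,0,0],
    [0,0,0,0,0,0],
  ],
)

```text
clock: 22.53
eef_pos: [519.5, -8.1, 83.7]
tcp_rot: [-3.141, -0.0, -0.0]
contact_force: [1.8, 0.8, 2.6]
opening: -0.004
```

```bash
python3 - <<'E'
from rig import r
import cv2,numpy as np
s=r.sense();print(s["contact_force"],s["eef_pos"])
b=r.grab_frame("wrist")["image"]
cv2.imwrite("pics/p11.png",b)
E
```

```text
[1.75014285 0.83460641 2.63639477] [519.52571435  -8.08480991  83.69952452]
```

View pics/p11.png

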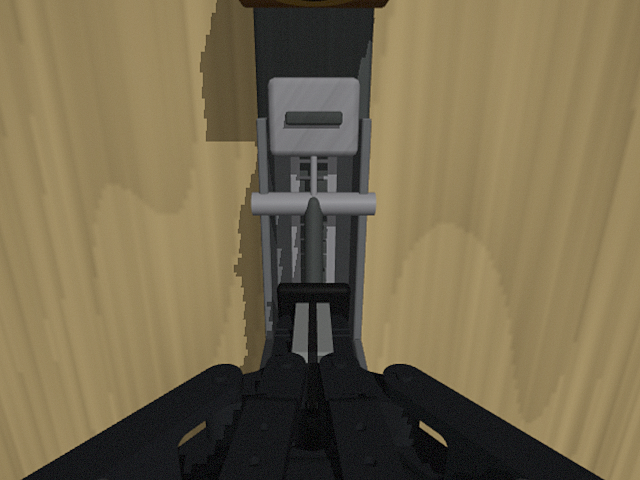

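The jaw is springing back (its face is well clear of the block at row 78), and the flange stays at the block. I'll hold briefly, then lift.

Call:
arm_command(
  targets=[
    [0,0,0,0,0,0],
    [0,0,0,0,0,0],
    [0,0,0,0,0,0],
    [0,0,0,0,0,0],
    [0,0,0,0,0,0],
    [0,0,0,0,0,0],
    [0,0,0,0,0,0],
    [0,0,0,0,0,0],
  ],
)

```text
clock: 23.25
eef_pos: [519.4, -8.1, 83.8]
tcp_rot: [3.142, -0.0, 0.0]
contact_force: [1.8, 0.8, 2.9]
opening: 0.004
```

Call:
arm_command(
  targets=[
    [0,0,-0.003,0,0,0],
    [0,0,-0.004,0,0,0],
    [0,0,-0.005,0,0,0],
    [0,0,-0.01,0,0,0],
    [0,0,-0.015,0,0,0],
    [0,0,-0.02,0,0,0],
    [0,0,-0.02,0,0,0],
    [-0.03,0,-0.02,0,0,0],
    [-0.04,0,-0.02,0,0,0],
    [-0.04,0,0,0,0,0],
    [-0.04,0,0,0,0,0],
    [0,0,0,0,0,0],
    [0,0,0,0,0,0],
    [0,0,0,0,0,0],
  ],
)

```text
clock: 24.42
eef_pos: [372.8, -8.2, 200.3]
tcp_rot: [3.141, -0.002, -0.0]
contact_force: [-0.2, 0.7, 1.3]
opening: 0.001
```

```bash
python3 - <<'E'
from rig import r
import cv2,numpy as np
t=r.grab_frame("top")["image"];t=t[220:270,240:400];t=cv2.resize(t,(800,250),interpolation=3)
b=r.grab_frame("wrist")["image"];c=r.grab_frame("side")["image"]
cv2.imwrite("pics/end.png",np.vstack([t,np.hstack([cv2.resize(b,(400,300)),cv2.resize(c,(400,300))])]))
s=r.sense();print(s["contact_force"],s["eef_pos"],s["clock"])
E
```

```text
[ 0.17091047 -0.80907583  0.2182079 ] [373.21830696  -8.18655772 199.7081692 ] 24.5667
```

View pics/end.png

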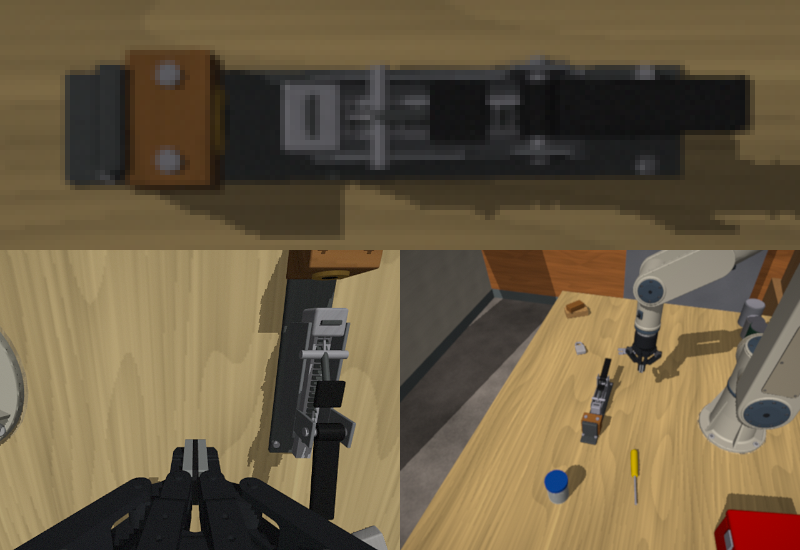

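```bash
python3 -c "
from rig import r
print(r.sign_off())"
```

```text
the job is handed in; nothing more can be done
None
```

The bush looks fully home and the jaw has sprung right back, but my squeeze came out slightly under the 20–25 N you asked for. I handed the job in at about 24.6 s.

- **Pumping:** I pumped the trigger four full presses. The fifth press went firm and drove the bush home, but I went about 29 mm deep. The clamp let go there and the jaw fell back to its last tooth, with the bush staying home.
- **Squeeze:** I let the trigger right up and pressed a sixth time. It went firm at about 23 mm, and I held it for about 1.5 s in total, about 1 s of that at its steadiest, 19.5 N. Converted to the trigger pad, that is only about 18 N. Pressing deeper made the force fall, so I stopped. I estimate about 33 N between jaw and bush, against the 25 N needed, but I could not measure it directly.
- **Peak force:** The highest trigger force I read was about 24 N in total, well under the 36 N limit.
- **Release:** I let the trigger up and pressed the release tab, with about 12 N in total at most. The jaw sprang back.

**Final pictures:** The jaw's front edge is back at its starting column (283), and the trigger's end is back at 749. The flange edge is at about 224, where I predicted 223.5 for a seated bush. The spanner, padlock, screwdriver and jar appear where they were, judged by eye. The arm was clear of everything.

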